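# Ease the lid of the paint tin shut

### The job

The lid of the steel paint tin is standing open, leaning back, over jars of wet paint that must not be jolted. Nudge it forward past upright with a finger, catch it on a finger as it falls, while it is still well open, and let it down gently until it is fully shut without a bang, then take the hand away. Only touch the lid, never pinch it or force it, and leave the tin and everything around it where it stands.

Things in the scene. Friction and masses are not known exactly. Their poses are not given: they have to be found in the camera images.
- paint_tin: loose steel tin, 1.5 kg, 150 mm deep (its x) by 230 mm wide (its y), rim 58 mm above the table. Origin: centre of its underside; x points to the hinge (back) side, z up; the front wall is at x = -75 mm. Eight paint jars inside, all below the rim. Small folded-down handles stand out 7 mm from the side walls
- lid (a joint): angle of the lid in rad: 0 shut and level, 1.57 upright, up to 1.87 leaning back on its stop. The hinge runs along the tin's y on top of the back wall; shutting takes the lid's edge towards the tin's -x. The stiff, slightly damped hinge holds the lid within about 0.15 to 0.3 rad of upright; further forward it falls by itself, to shut in 0.7 to 1.4 s
- lid_hinge (a point): point on the hinge axis, middle of the lid's width, in the plane of the lid's underside; 75 mm from the tin's origin along its x, 58.5 mm above its underside
- lid_edge (a point): centre of the rolled front edge of the lid (a bead 6 mm thick along the tin's y), middle of its width: 163 mm from the hinge and 3 mm above the plane of the lid's underside. When shut, the lid's lip stands out 16 mm past the tin's front wall, with free space beneath it
- lid_mid (a point): centre of the lid plate, steel, 0.24 to 0.38 kg, 4 mm thick, 234 mm wide, 166 mm from hinge to front edge. Axes: x from the front edge to the hinge, y along the hinge, z out of the top (outer) face
- water_jar_mid (a point): closed glass jar, 52 mm across, 78 mm tall; point half-way up its middle. Stands near the tin, not to be moved
- glue_bottle_mid (a point): white glue bottle with a pointed nozzle, 42 mm across, 119 mm tall; point half-way up its middle. Stands near the tin, not to be moved
- polish_carton_mid (a point): white open carton, 70 by 108 by 38 mm, with six small black-capped bottles standing in it, 78 mm tall in all; point half-way up its middle. Stands near the tin, not to be moved
- paint_tube_mid (a point): white tube of paint lying down, about 120 mm long and 26 mm thick; point half-way up its middle. Stands near the tin, not to be moved
- jar_cap_mid (a point): white screw cap lying flat, 34 mm across, 13 mm tall; point half-way up its middle. Stands near the tin, not to be moved
- brush_mid (a point): paint brush lying down, 160 mm long, 10 mm thick; point half-way up its middle. Stands near the tin, not to be moved
- spare_jar_mid (a point): small capped paint jar, 44 mm across, 50 mm tall; point half-way up its middle. Stands near the tin, not to be moved

How it is judged:
By the outcome, as a careful person would: the job done as asked, in the order asked, and still so for the second after the job is handed in, with the robot touching nothing.
It also fails if it takes over 56 s, if anything falls off the work surface, if the arm or the gripper's body presses on something with over 40 N, if the wrist force passes 120 N, or if a joint passes its speed limit or range.

### The arm

A 6-joint arm with a two-finger parallel gripper is mounted at the origin on the work surface. World frame = base frame: x ahead of the robot, y to its left, z up, the work surface at z = 0. Lengths are in m, angles in rad, forces in N, time in s.
With the tool pointing down it reaches from about 0.35 to 0.725 m from the base axis. Payload 4.3 kg.
Tool frame: the origin (TCP) lies on the centre line of the jaws, within the pads' length; the fingertips stand 22 mm ahead of it and the grasp point (between the pads) lies 3 mm ahead of it; z points along the fingers, y is the line along which they close (so a half turn about z gives the same grasp; the last joint's range is limited). The gripper opens to 85 mm and grips with 20 to 120 N. Pads are 22 mm wide; open, the fingers measure 114 mm over their backs; the gripper's body (76 mm by 85 mm) begins 54 mm behind the grasp point. The pads swing forward as they close: fully open they stand 13 mm farther back than shut.
Start: joints at [-1.277, 0.377, 0.081, 1.274, 0, 1.46], TCP at [0.226, -0.529, 0.253] pointing down, gripper open.
Joint ranges: [-2.72, 2.72], [-0.84, 1.66], [-1.02, 1.22], [-1.77, 2.12], [-1.37, 1.28], [-3.14, 3.14]. Speed limits (rad/s): [2.57, 2.57, 3.14, 3.14, 3.14, 3.14].

### API

Orientations are given as [roll, pitch, yaw] about the fixed x, y, z axes, in that order (R = Rz(yaw) Ry(pitch) Rx(roll)).
In Python, from rig import robot, get_image, ticket gives the robot as it stands.
- The arm moves only by the tool step_arm, never from a script. Its argument "commands" is a list of rows, each a list of 6 numbers: the shift along the tool's x, y, z in m, then the turn, a rotation vector about the tool's x, y, z in rad. A call has 1 to 10 rows; each row shifts and turns the commanded pose from where the row before left it, along the tool's axes as they then stand; what a row does not reach is not made up. A row lasts 1/8 s, in which the tool goes at most 62.5 mm and 10.7 degrees, less where a joint would pass 70% of its speed; a pose out of reach is approached as far as the arm can. A call with a gripper value outside its range is refused whole. "fingers" is the opening, from -1 (shut) to 1 (fully open), so that 0 is half open, set as the call begins (left out, the last holds). The fingers move at their own pace and stop on an object; "grip_force" is the grip in N (left out, the last holds). Time passes only in rows, so rows that do not move let the fingers close. It gives the time, the measured TCP pose, the force, the opening and the grip force at its end, in the units of the state.
- robot.get_obs(): the state, without advancing time (a new reading comes with each control period).
- get_image(name): name is "scene" or "top"; returns a dict with "image" (420x560x3 uint8, blue, green, red), "range_z" (420x560 float32, m along the optical axis (not along the pixel's ray), 0 where there is no reading), "fx", "fy", "cx", "cy" (pixels), "pose" (4x4, takes a point from camera to world coordinates). Camera axes: x right, y down, z forward; pixel columns grow to the right and rows downward; lengths in m; the calibration is good to about 2 mm. A picture is of the moment at which its call begins.
- ticket.job_done(): hands the job in; it is judged then, once.
The state is a dict: "clock": time; "joint_positions": joint angles; "dq": joint speeds; "effort": joint torques, N m; "eef_pos": TCP position; "tool_rot": TCP orientation; "contact_force": force on the tool from outside, world axes, zero at the start; "wrist_torque": the same for the moment, N m; "gripper_width": finger opening in m; "gripper_force": force on a finger pad.
Only numpy, scipy, OpenCV 4.12 (cv2) and the standard library are available. Lean on these libraries where they do the work, as an engineer would, in place of code of your own. Each camera call takes 0.05 s, during which the arm holds its last target. There are 200 camera calls.

## Working session

There is one attempt and no reset: what is moved stays moved. The work goes in short steps, Python scripts to look and compute and a tool call to move; the robot and the scene stay as the last step left them, time stands still between calls to the robot, and variables do not carry over. Pictures are saved under pics/ and viewed, at most 10 in all, crops included, and the job is handed in when it is done.

Besides the shell and the picture viewer there is one more tool, called as name([rows], argument=value, ...), one row to a line, values as JSON. step_arm: Moves the arm, as the interface text tells. Its arguments: {"type":"object","properties":{"commands":{"type":"array"},"fingers":{"type":"number"},"grip_force":{"type":"number"}},"required":["commands"]}

```bash
ls; mkdir -p pics; cat > h.py <<'E'
import numpy as np,cv2
from rig import robot,get_image,ticket
def cloud(d):
    z=d["range_z"];v,u=np.mgrid[:z.shape[0],:z.shape[1]]
    p=np.stack([(u-d["cx"])/d["fx"]*z,(v-d["cy"])/d["fy"]*z,z],-1)
    return p@d["pose"][:3,:3].T+d["pose"][:3,3]
E
python3 - <<'E'
from h import *
for n in("scene","top"):
    d=get_image(n);cv2.imwrite(f"pics/{n}0.png",d["image"]);np.savez(f"{n}0.npz",**d);print(n,d["pose"].round(3),d["fx"])
o=robot.get_obs();print({k:np.round(v,3) for k,v in o.items()})
E
```

```text
pics
scene [[-0.551  0.521 -0.652  1.344]
 [ 0.835  0.349 -0.426  0.534]
 [ 0.006 -0.779 -0.627  0.814]
 [ 0.     0.     0.     1.   ]] 520.2079635120904
top [[-0.02  -0.995  0.094  0.488]
 [-1.     0.019 -0.011  0.063]
 [ 0.009 -0.094 -0.996  1.305]
 [ 0.     0.     0.     1.   ]] 545.9480706455829
{'clock': np.float64(0.1), 'joint_positions': array([-1.277,  0.378,  0.08 ,  1.274, -0.   ,  1.461]), 'dq': array([ 0.001, -0.002,  0.005, -0.001, -0.   ,  0.   ]), 'effort': array([ 2.0000e-03, -4.6470e+01,  2.7058e+01,  1.2000e-02,  0.0000e+00,
        0.0000e+00]), 'eef_pos': array([ 0.226, -0.528,  0.252]), 'tool_rot': array([-3.14 , -0.   ,  0.404]), 'contact_force': array([0.066, 0.063, 0.216]), 'wrist_torque': array([-0.001,  0.066, -0.02 ]), 'gripper_force': np.float64(0.0), 'gripper_width': np.float64(0.085)}
```

View pics/scene0.png

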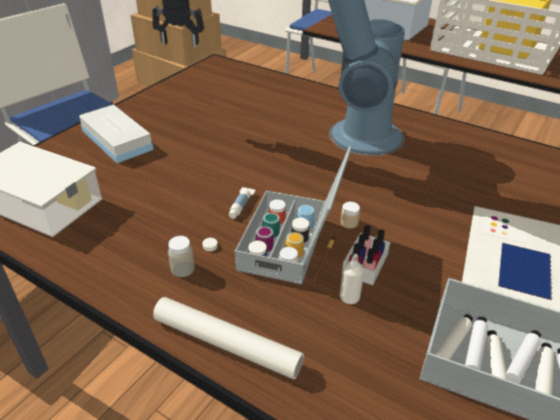

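View pics/top0.png

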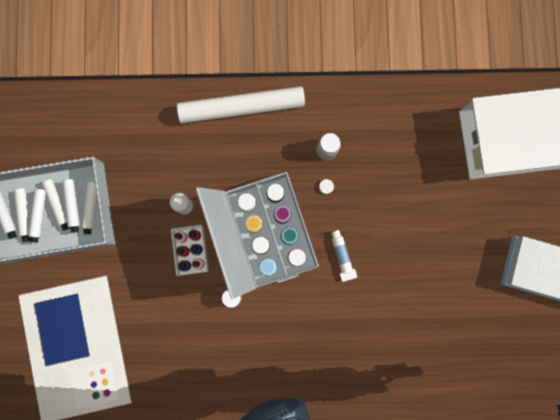

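```bash
python3 - <<'E'
from h import *
P={}
for n in("scene","top"):
    d=dict(np.load(f"{n}0.npz"));p=cloud(d);P[n]=p
t=P["top"]
for (u,v) in [(288,175),(316,264),(242,293),(200,189),(225,240),(240,293),(329,147),(326,186),(345,255),(181,203),(189,250),(231,299),(258,222)]: print(u,v,t[v,u].round(3))
sub=t[165:305,195:325].reshape(-1,3)
sc=P["scene"][140:290,230:360].reshape(-1,3)
tin=sub[(sub[:,2]>.054)&(sub[:,2]<.064)]
r=cv2.minAreaRect(tin[:,:2].astype(np.float32));print(r,cv2.boxPoints(r))
# lid from both
for q in(sub,sc):
    L=q[(q[:,2]>.09)&(q[:,2]<.24)]
    c=L.mean(0);u,s,vt=np.linalg.svd(L-c,full_matrices=False);print(len(L),c,s/len(L)**.5,vt, L.min(0),L.max(0))
E
```

```text
288 175 [ 0.702  0.011 -0.002]
316 264 [ 0.486 -0.046  0.055]
242 293 [0.429 0.118 0.157]
200 189 [0.643 0.198 0.204]
225 240 [0.54  0.152 0.158]
240 293 [0.43  0.122 0.166]
329 147 [ 0.751 -0.081  0.079]
326 186 [ 0.671 -0.079  0.015]
345 255 [ 0.505 -0.118  0.022]
181 203 [0.627 0.254 0.096]
189 250 [0.525 0.249 0.011]
231 299 [0.421 0.138 0.213]
258 222 [0.585 0.084 0.05 ]
((0.5473997592926025, 0.10769105702638626), (0.2412724792957306, 0.2636677026748657), 17.194692611694336) [[ 0.39318258  0.19797026]
 [ 0.47112793 -0.05391301]
 [ 0.70161694  0.01741186]
 [ 0.6236716   0.26929513]]
2548 [0.53620169 0.1540241  0.16370886] [0.06755036 0.04098165 0.00114671] [[-0.95582384 -0.29393359  0.00195741]
 [-0.07896038  0.26316925  0.96151298]
 [-0.28313609  0.91888247 -0.27475255]] [0.42048057 0.10156548 0.0900338 ] [0.65460973 0.20542925 0.22362522]
724 [0.57952799 0.18706544 0.16067047] [0.08273647 0.04203816 0.02683457] [[ 0.80526209  0.47079449 -0.36042408]
 [-0.40041453 -0.01651798 -0.91618522]
 [ 0.43728843 -0.88208826 -0.17521166]] [0.42043538 0.10125417 0.09000748] [0.65503271 0.27693484 0.22201247]
```

The scene view shows the open tin at about (285,235), with its lid leaning back toward the robot side. In the top view the hinge runs roughly (212,190)–(240,295), the carton is at (189,250), the glue bottle at (181,203) and the spare jar at (231,298). The front side has the cap at (326,186), the tube at (343,255) and the water jar at (328,147).

Plan: straddle the lid edge with half-open fingers, nudge with the back finger, catch on the front finger, then tilt the tool while lowering.

step_arm([
  [0,0,-0.05,0,0,0.053],
  [0,0,-0.05,0,0,0.053],
  [0.025,-0.029,0,0,0,0],
  [0.025,-0.029,0,0,0,0],
  [0.025,-0.029,0,0,0,0],
  [0.025,-0.029,0,0,0,0],
  [0.025,-0.029,0,0,0,0],
  [0.025,-0.029,0,0,0,0],
  [0.025,-0.029,0,0,0,0],
  [0.025,-0.029,0,0,0,0],
], fingers=0.2)

```text
clock: 1.35
eef_pos: [0.3492, -0.2469, 0.3529]
tool_rot: [-3.141, 0.0, 0.298]
contact_force: [-1.2, 0.0, 0.6]
gripper_width: 0.0513
gripper_force: 0.0
```

step_arm([
  [0.025,-0.029,0,0,0,0],
  [0.025,-0.029,0,0,0,0],
  [0.025,-0.029,0,0,0,0],
  [0.025,-0.029,0,0,0,0],
  [0.025,-0.029,0,0,0,0],
  [0.025,-0.029,0,0,0,0],
  [0.025,-0.029,0,0,0,0],
  [0.025,-0.029,0,0,0,0],
  [0.025,-0.029,0,0,0,0],
  [0.025,-0.029,0,0,0,0],
])

```text
clock: 2.6
eef_pos: [0.5031, 0.1035, 0.3528]
tool_rot: [-3.142, 0.001, 0.298]
contact_force: [0.6, 0.4, -0.7]
gripper_width: 0.051
gripper_force: 0.0
```

step_arm([
  [0.023,-0.027,0,0,0,0],
  [0.023,-0.027,0,0,0,0],
  [0,0,0.03,0,0,0],
  [0,0,0,0,0,0],
])

```text
clock: 3.1
eef_pos: [0.5294, 0.1674, 0.3205]
tool_rot: [-3.141, 0.006, 0.299]
contact_force: [-0.8, -0.2, 1.1]
gripper_width: 0.0512
gripper_force: 0.0
```

```bash
cat >> h.py <<'E'
C=np.array([.544,.125,.0585]);X=np.array([-.294,.956,0]);Y=np.array([-.956,-.294,0])
def tin(p): # world -> (along x_t from hinge, along y_t, height above hinge)
    q=p-C;return np.stack([q@X,q@Y,q[...,2]],-1)
def shot(n,box=None,name=None):
    d=get_image(n);im=d["image"]
    if name:
        if box: u0,v0,u1,v1=box;im=cv2.resize(im[v0:v1,u0:u1],None,fx=3,fy=3)
        cv2.imwrite(f"pics/{name}.png",im)
    return d,tin(cloud(d))
E
python3 - <<'E'
from h import *
o=robot.get_obs();print(o["eef_pos"].round(4),tin(o["eef_pos"]).round(4))
d,q=shot("scene",(230,60,430,260),"s1")
k=q.reshape(-1,3)
f=k[(k[:,2]>.17)&(k[:,2]<.35)&(abs(k[:,0])<.15)&(abs(k[:,1])<.06)]
for z in np.arange(.17,.35,.008):
    s=f[(f[:,2]>=z)&(f[:,2]<z+.008)]
    if len(s): print(z.round(3),len(s),np.percentile(s,[2,50,98],axis=0).T.round(3).tolist())
E
```

```text
[0.5294 0.1674 0.3205] [0.0449 0.0015 0.262 ]
0.242 17 [[0.014, 0.019, 0.08], [-0.01, -0.007, 0.012], [0.244, 0.247, 0.25]]
0.25 57 [[0.007, 0.02, 0.084], [-0.01, -0.006, 0.012], [0.25, 0.255, 0.258]]
0.258 60 [[0.006, 0.046, 0.084], [-0.011, -0.007, 0.007], [0.258, 0.262, 0.266]]
0.266 60 [[0.008, 0.072, 0.084], [-0.011, -0.006, 0.006], [0.266, 0.27, 0.274]]
0.274 66 [[0.008, 0.046, 0.084], [-0.012, -0.007, 0.01], [0.274, 0.278, 0.282]]
0.282 65 [[-0.001, 0.018, 0.09], [-0.013, -0.008, 0.006], [0.282, 0.287, 0.29]]
0.29 160 [[-0.01, 0.072, 0.101], [-0.014, -0.01, 0.01], [0.29, 0.295, 0.298]]
0.298 144 [[-0.012, 0.022, 0.102], [-0.013, -0.009, 0.012], [0.298, 0.301, 0.306]]
0.306 146 [[-0.015, 0.067, 0.105], [-0.017, -0.011, 0.013], [0.306, 0.31, 0.314]]
0.314 199 [[-0.015, 0.046, 0.105], [-0.018, -0.011, 0.011], [0.314, 0.318, 0.322]]
0.322 189 [[-0.018, 0.046, 0.108], [-0.017, -0.011, -0.001], [0.322, 0.326, 0.33]]
0.33 236 [[-0.019, 0.047, 0.109], [-0.019, -0.01, -0.002], [0.33, 0.334, 0.338]]
0.338 311 [[-0.018, 0.048, 0.111], [-0.02, -0.01, -0.0], [0.338, 0.342, 0.346]]
0.346 241 [[-0.019, 0.05, 0.109], [-0.019, -0.008, 0.011], [0.346, 0.348, 0.35]]
```

View pics/s1.png

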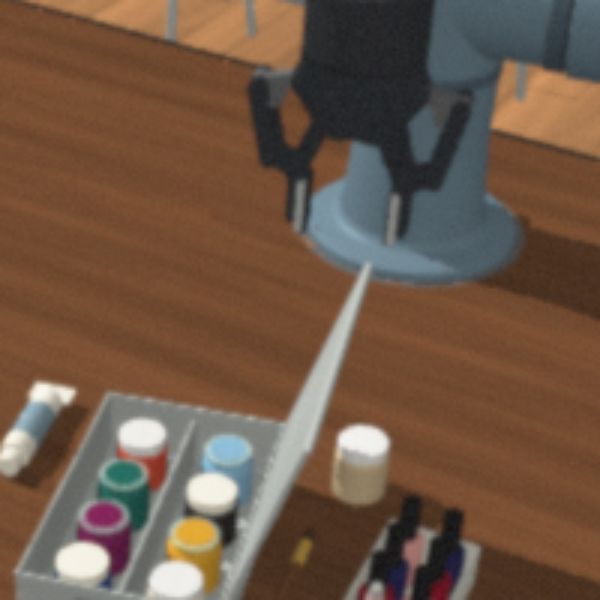

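Crop s1: the two fingers at (300,215) and (392,225) stand above the lid and straddle its edge at (368,265). Descending 98 mm.

step_arm([
  [0,0,0.02,0,0,0],
  [0,0,0.02,0,0,0],
  [0,0,0.02,0,0,0],
  [0,0,0.02,0,0,0],
  [0,0,0.018,0,0,0],
  [0,0,0,0,0,0],
])

```text
clock: 3.9
eef_pos: [0.5306, 0.1668, 0.2252]
tool_rot: [-3.142, 0.002, 0.297]
contact_force: [-0.3, 0.3, 0.0]
gripper_width: 0.0516
gripper_force: 0.0
```

```bash
python3 - <<'E'
from h import *
o=robot.get_obs();print(o["eef_pos"].round(4),tin(o["eef_pos"]).round(4),o["contact_force"].round(2))
d,q=shot("scene",(230,60,430,260),"s2")
E
```

```text
[0.5306 0.1668 0.2252] [0.0439 0.0005 0.1667] [-0.26  0.28  0.03]
```

View pics/s2.png

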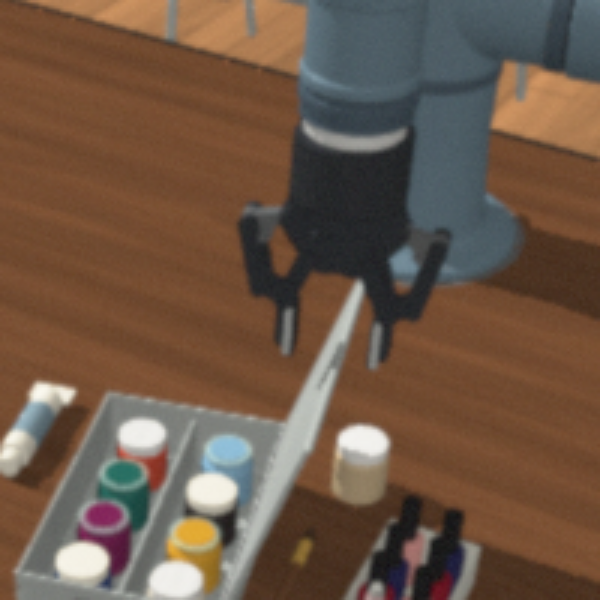

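Crop s2: the fingertips at (287,350) and (375,362) are on either side of the lid top at (358,285). Now nudging forward.

step_arm([
  [0,0.008,0,0,0,0],
  [0,0.008,0,0,0,0],
  [0,0.006,0,0,0,0],
  [0,0.006,0,0,0,0],
  [0,0.006,0,0,0,0],
  [0,0.006,0,0,0,0],
  [0,0.006,0,0,0,0],
  [0,0.006,0,0,0,0],
])

```text
clock: 4.95
eef_pos: [0.5464, 0.1173, 0.2252]
tool_rot: [3.141, 0.0, 0.298]
contact_force: [-0.2, 0.7, 0.6]
gripper_width: 0.0515
gripper_force: 0.3
```

```bash
cat >> h.py <<'E'
def lid():
    o=robot.get_obs();t=tin(o["eef_pos"]);d,q=shot("top")
    k=q.reshape(-1,3);k=k[(abs(k[:,1])>.05)&(abs(k[:,1])<.105)&(k[:,2]>.015)&(k[:,2]<.19)&(k[:,0]>-.19)&(k[:,0]<.06)]
    a=np.arctan2(k[:,2],-k[:,0]);r=np.hypot(k[:,2],k[:,0]);a=a[(r>.05)&(r<.17)]
    print("lid",len(a),np.percentile(a,[10,50,90]).round(3),"tcp",t.round(4),"F",(o["contact_force"]@np.stack([X,Y,[0,0,1]]).T).round(2),"rot",o["tool_rot"].round(3),"t",round(float(o["clock"]),2))
E
python3 -c "from h import *;lid()"
```

```text
Traceback (most recent call last):
  File "h.py", line 20, in lid
    print("lid",len(a),np.percentile(a,[10,50,90]).round(3),"tcp",t.round(4),"F",(o["contact_force"]@np.stack([X,Y,[0,0,1]]).T).round(2),"rot",o["tool_rot"].round(3),"t",round(float(o["clock"]),2))
                       ~~~~~~~~~~~~~^^^^^^^^^^^^^^
IndexError: index -1 is out of bounds for axis 0 with size 0
```

```bash
sed -i 's/d,q=shot("top")/q=np.concatenate([shot(n)[1].reshape(-1,3) for n in ("top","scene")])/; s/    a=np.arctan2/    if len(k)<5: k=np.full((5,3),.1)\n    a=np.arctan2/; s/(abs(k\[:,1\])>.05)&(abs(k\[:,1\])<.105)/(abs(k[:,1])>.045)\&(abs(k[:,1])<.117)/' h.py; python3 -c "from h import *;lid()"
```

```text
lid 367 [1.654 1.683 1.726] tcp [-8.800e-03 -1.000e-04  1.667e-01] F [-1.24 -0.03  0.21] rot [3.141 0.    0.297] t 5.0
```

step_arm([
  [0,0.006,0,0,0,0],
  [0,0.006,0,0,0,0],
  [0,0.006,0,0,0,0],
  [0,0.006,0,0,0,0],
  [0,0.006,0,0,0,0],
])

```text
clock: 5.72
eef_pos: [0.5552, 0.0885, 0.2252]
tool_rot: [3.141, 0.0, 0.298]
contact_force: [-0.2, -0.4, -0.9]
gripper_width: 0.0513
gripper_force: 0.2
```

```bash
python3 -c "from h import *;lid()"
```

```text
lid 822 [1.479 1.502 1.542] tcp [-0.0382 -0.      0.1667] F [-0.34  0.27 -0.95] rot [3.141 0.    0.298] t 5.72
```

Lid at 1.50 rad. I'll tilt the tool and go slightly deeper, so the front finger sits well under the lid's inner face for the catch.

step_arm([
  [0,0,0.003,0.1,0,0],
  [0,0,0.004,0.1,0,0],
  [0,0,0.004,0.1,0,0],
  [0,0,0.004,0.1,0,0],
  [0,0,0,0,0,0],
])

```text
clock: 6.45
eef_pos: [0.5544, 0.0899, 0.2093]
tool_rot: [-2.742, 0.003, 0.295]
contact_force: [-0.2, -0.0, -0.0]
gripper_width: 0.0514
gripper_force: 0.0
```

```bash
python3 - <<'E'
from h import *
lid();shot("scene",(200,60,400,260),"s3")
E
```

```text
lid 1318 [1.465 1.491 1.533] tcp [-0.0366  0.0003  0.1508] F [ 0.02  0.24 -0.  ] rot [-2.742  0.003  0.295] t 6.45
```

View pics/s3.png

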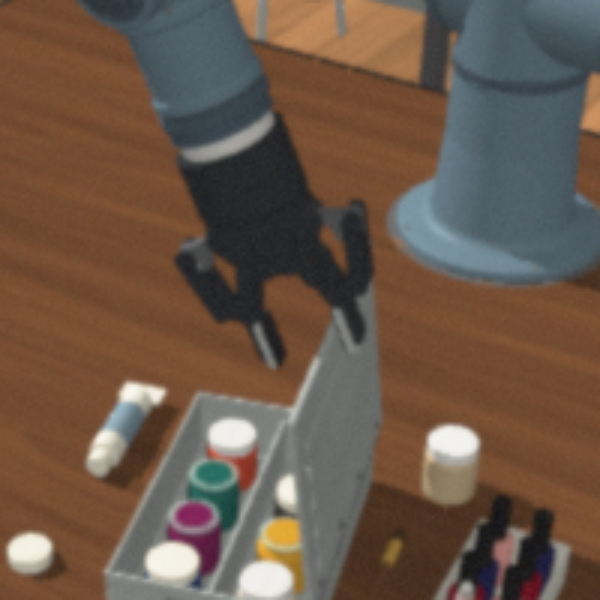

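Crop s3: the upper finger's tip at (350,345) is behind the lid's outer face, and the front finger's tip at (275,360) is ahead of it. Continuing the nudge.

step_arm([
  [0,0.005,0,0,0,0],
  [0,0.005,0,0,0,0],
  [0,0.005,0,0,0,0],
])

```text
clock: 6.98
eef_pos: [0.5586, 0.078, 0.2048]
tool_rot: [-2.742, -0.0, 0.298]
contact_force: [0.4, 0.4, 0.8]
gripper_width: 0.051
gripper_force: 0.1
```

```bash
python3 -c "from h import *;lid()"
```

```text
lid 1871 [1.384 1.407 1.449] tcp [-0.0493 -0.0002  0.1463] F [ 0.28 -0.47  0.77] rot [-2.742 -0.     0.298] t 6.97
```

step_arm([
  [0,0.004,0,0,0,0],
  [0,0.004,0,0,0,0],
  [0,0,0,0,0,0],
])

```text
clock: 7.45
eef_pos: [0.5607, 0.0707, 0.2014]
tool_rot: [-2.742, 0.0, 0.297]
contact_force: [-0.0, -0.0, 0.7]
gripper_width: 0.0512
gripper_force: 0.0
```

```bash
python3 -c "from h import *;lid()"
```

```text
lid 2220 [1.321 1.343 1.385] tcp [-0.0568 -0.      0.1429] F [-0.01  0.05  0.66] rot [-2.742  0.     0.297] t 7.45
```

step_arm([
  [0,0.004,0,0,0,0],
  [0,0.003,0,0,0,0],
  [0,0,0,0,0,0],
  [0,0,0,0,0,0],
])

```text
clock: 8.05
eef_pos: [0.5626, 0.0648, 0.1989]
tool_rot: [-2.742, 0.0, 0.298]
contact_force: [0.0, 0.6, -0.1]
gripper_width: 0.0512
gripper_force: 0.0
```

```bash
python3 -c "from h import *;lid()"
```

```text
lid 3077 [1.12  1.156 1.199] tcp [-6.300e-02 -1.000e-04  1.404e-01] F [ 0.6  -0.21 -0.14] rot [-2.742  0.     0.298] t 8.05
```

step_arm([
  [0,0,0,0,0,0],
  [0,0,0,0,0,0],
  [0,0,0,0,0,0],
])

```text
clock: 8.52
eef_pos: [0.5626, 0.0648, 0.1989]
tool_rot: [-2.742, 0.0, 0.298]
contact_force: [1.1, -0.5, 0.1]
gripper_width: 0.0513
gripper_force: 0.3
```

```bash
python3 -c "from h import *;lid();shot('scene',(200,60,400,260),'s4')"
```

```text
lid 3628 [1.017 1.041 1.086] tcp [-6.300e-02 -1.000e-04  1.404e-01] F [-0.83 -0.91  0.08] rot [-2.742  0.     0.298] t 8.53
```

View pics/s4.png

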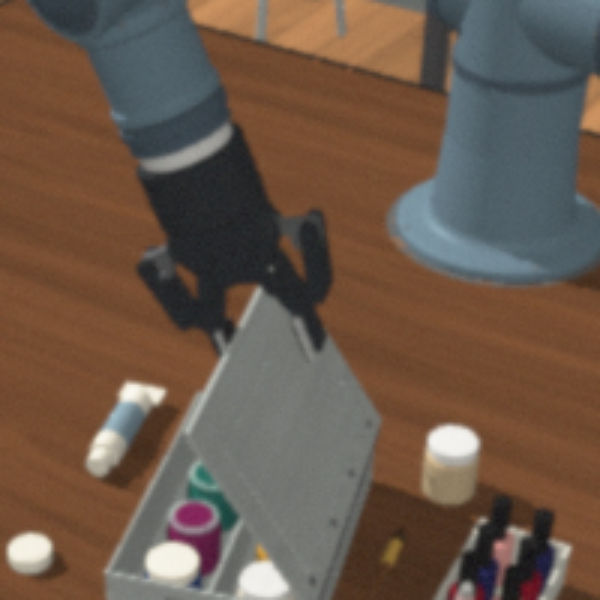

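Crop s4: the lid rests on the front finger, which is tucked under it at (225,340). The upper finger at (315,345) is clear of the outer face, and the lid is at about 1.0 rad. Next: computing the lowering rows.

```bash
cat > plan.py <<'E'
from h import *
def pose(th):
    f=np.clip((1.0-th)/.7,0,1);de=1.172+f*(.65-1.172);s=-.007+f*.017
    tz=np.array([np.cos(de),-np.sin(de)]);n=np.array([np.sin(de),np.cos(de)])
    B=.163*np.array([-np.cos(th),np.sin(th)])+.003*np.array([np.sin(th),np.cos(th)])
    return B-s*tz+.0226*n,de
def rows(ths):
    o=robot.get_obs();p=tin(o["eef_pos"])[[0,2]];de=-o["tool_rot"][0]%(2*np.pi)-np.pi/2
    print("start",p.round(4),round(de,3))
    for th in ths:
        q,d2=pose(th);D=q-p;tz=np.array([np.cos(de),-np.sin(de)]);n=np.array([np.sin(de),np.cos(de)])
        print(round(th,3),[0,round(-D@n,4),round(D@tz,4),round(de-d2,3),0,0]);p,de=q,d2
E
python3 -c "
from plan import *
rows(np.linspace(.98,.3,26))"
```

```text
start [-0.063   0.1404] 1.171
0.98 [0, np.float64(0.0019), np.float64(-0.0006), np.float64(0.014), 0, 0]
0.953 [0, np.float64(0.0043), np.float64(-0.0004), np.float64(0.02), 0, 0]
0.926 [0, np.float64(0.0043), np.float64(-0.0003), np.float64(0.02), 0, 0]
0.898 [0, np.float64(0.0043), np.float64(-0.0003), np.float64(0.02), 0, 0]
0.871 [0, np.float64(0.0043), np.float64(-0.0003), np.float64(0.02), 0, 0]
0.844 [0, np.float64(0.0043), np.float64(-0.0002), np.float64(0.02), 0, 0]
0.817 [0, np.float64(0.0043), np.float64(-0.0002), np.float64(0.02), 0, 0]
0.79 [0, np.float64(0.0043), np.float64(-0.0002), np.float64(0.02), 0, 0]
0.762 [0, np.float64(0.0043), np.float64(-0.0001), np.float64(0.02), 0, 0]
0.735 [0, np.float64(0.0043), np.float64(-0.0001), np.float64(0.02), 0, 0]
0.708 [0, np.float64(0.0043), np.float64(-0.0001), np.float64(0.02), 0, 0]
0.681 [0, np.float64(0.0043), np.float64(-0.0001), np.float64(0.02), 0, 0]
0.654 [0, np.float64(0.0043), np.float64(-0.0), np.float64(0.02), 0, 0]
0.626 [0, np.float64(0.0043), np.float64(0.0), np.float64(0.02), 0, 0]
0.599 [0, np.float64(0.0043)
[... 153 characters left out ...]
at64(0.0001), np.float64(0.02), 0, 0]
0.518 [0, np.float64(0.0044), np.float64(0.0001), np.float64(0.02), 0, 0]
0.49 [0, np.float64(0.0044), np.float64(0.0001), np.float64(0.02), 0, 0]
0.463 [0, np.float64(0.0044), np.float64(0.0002), np.float64(0.02), 0, 0]
0.436 [0, np.float64(0.0044), np.float64(0.0002), np.float64(0.02), 0, 0]
0.409 [0, np.float64(0.0044), np.float64(0.0002), np.float64(0.02), 0, 0]
0.382 [0, np.float64(0.0044), np.float64(0.0003), np.float64(0.02), 0, 0]
0.354 [0, np.float64(0.0044), np.float64(0.0003), np.float64(0.02), 0, 0]
0.327 [0, np.float64(0.0044), np.float64(0.0003), np.float64(0.02), 0, 0]
0.3 [0, np.float64(0.0044), np.float64(0.0004), np.float64(0.02), 0, 0]
```

Smooth and nearly constant. Doing the first ten rows.

step_arm([
  [0,0.002,-0.0006,0.014,0,0],
  [0,0.0043,-0.0004,0.02,0,0],
  [0,0.0043,-0.0003,0.02,0,0],
  [0,0.0043,-0.0003,0.02,0,0],
  [0,0.0043,-0.0003,0.02,0,0],
  [0,0.0043,-0.0002,0.02,0,0],
  [0,0.0043,-0.0002,0.02,0,0],
  [0,0.0043,-0.0002,0.02,0,0],
  [0,0.0043,-0.0001,0.02,0,0],
])

```text
clock: 9.8
eef_pos: [0.5725, 0.0327, 0.1843]
tool_rot: [-2.566, -0.0, 0.298]
contact_force: [-0.3, 0.5, -0.4]
gripper_width: 0.0513
gripper_force: 0.3
```

```bash
python3 -c "
from plan import *
lid();print(pose(.762));rows(np.linspace(.735,.3,17)[[0,15,16]])"
```

```text
lid 4481 [0.779 0.804 0.85 ] tcp [-9.660e-02 -1.000e-04  1.258e-01] F [ 0.58  0.09 -0.37] rot [-2.566 -0.     0.298] t 9.8
(array([-0.09623751,  0.12599253]), np.float64(0.99452))
start [-0.0972  0.1251] 0.996
0.735 [0, np.float64(0.003), np.float64(-0.0003), np.float64(0.022), 0, 0]
0.327 [0, np.float64(0.064), np.float64(0.011), np.float64(0.304), 0, 0]
0.3 [0, np.float64(0.0044), np.float64(0.0004), np.float64(0.02), 0, 0]
```

Tracking well (measured 0.80 minus a bias of about 0.04, planned 0.76). Continuing.

step_arm([
  [0,0.0038,-0.0002,0.02,0,0],
  [0,0.0043,-0.0001,0.02,0,0],
  [0,0.0043,0,0.02,0,0],
  [0,0.0043,0,0.02,0,0],
  [0,0.0043,0,0.02,0,0],
  [0,0.0043,0,0.02,0,0],
  [0,0.0043,0.0001,0.02,0,0],
  [0,0.0044,0.0001,0.02,0,0],
  [0,0.0044,0.0001,0.02,0,0],
])

```text
clock: 11.02
eef_pos: [0.5814, 0.0037, 0.1609]
tool_rot: [-2.386, -0.0, 0.298]
contact_force: [0.5, 0.1, -1.1]
gripper_width: 0.0512
gripper_force: 0.4
```

```bash
python3 -c "
from plan import *
lid();rows([.49,.463,.436,.409,.382,.354,.327,.3])"
```

```text
lid 5073 [0.535 0.563 0.61 ] tcp [-1.270e-01 -1.000e-04  1.024e-01] F [-0.04 -0.53 -1.1 ] rot [-2.386 -0.     0.298] t 11.03
start [-0.1274  0.1016] 0.816
0.49 [0, np.float64(0.0037), np.float64(-0.0), np.float64(0.024), 0, 0]
0.463 [0, np.float64(0.0043), np.float64(0.0002), np.float64(0.02), 0, 0]
0.436 [0, np.float64(0.0043), np.float64(0.0002), np.float64(0.02), 0, 0]
0.409 [0, np.float64(0.0043), np.float64(0.0002), np.float64(0.02), 0, 0]
0.382 [0, np.float64(0.0043), np.float64(0.0003), np.float64(0.02), 0, 0]
0.354 [0, np.float64(0.0045), np.float64(0.0003), np.float64(0.021), 0, 0]
0.327 [0, np.float64(0.0044), np.float64(0.0003), np.float64(0.02), 0, 0]
0.3 [0, np.float64(0.0044), np.float64(0.0004), np.float64(0.02), 0, 0]
```

step_arm([
  [0,0.004,0.0001,0.022,0,0],
  [0,0.0043,0.0002,0.02,0,0],
  [0,0.0043,0.0002,0.02,0,0],
  [0,0.0043,0.0002,0.02,0,0],
  [0,0.0043,0.0003,0.02,0,0],
  [0,0.0044,0.0003,0.021,0,0],
  [0,0.0044,0.0003,0.02,0,0],
  [0,0.0044,0.0004,0.02,0,0],
  [0,0,0,0,0,0],
])

```text
clock: 12.25
eef_pos: [0.5875, -0.0174, 0.1335]
tool_rot: [-2.224, 0.001, 0.298]
contact_force: [-1.0, -0.6, -2.4]
gripper_width: 0.0512
gripper_force: 0.7
```

```bash
python3 -c "
from plan import *
lid();rows(np.arange(.28,-.03,-.02));shot('scene',(170,100,370,300),'s5')"
```

```text
lid 4474 [0.319 0.351 0.402] tcp [-0.1489  0.0003  0.075 ] F [-0.31  1.11 -2.39] rot [-2.224e+00  1.000e-03  2.980e-01] t 12.25
start [-0.1486  0.0757] 0.654
0.28 [0, np.float64(0.0039), np.float64(0.0011), np.float64(0.004), 0, 0]
0.26 [0, np.float64(0.003), np.float64(0.0012), np.float64(0.0), 0, 0]
0.24 [0, np.float64(0.003), np.float64(0.0012), np.float64(0.0), 0, 0]
0.22 [0, np.float64(0.003), np.float64(0.0013), np.float64(0.0), 0, 0]
0.2 [0, np.float64(0.003), np.float64(0.0013), np.float64(0.0), 0, 0]
0.18 [0, np.float64(0.0029), np.float64(0.0014), np.float64(0.0), 0, 0]
0.16 [0, np.float64(0.0029), np.float64(0.0015), np.float64(0.0), 0, 0]
0.14 [0, np.float64(0.0029), np.float64(0.0015), np.float64(0.0), 0, 0]
0.12 [0, np.float64(0.0029), np.float64(0.0016), np.float64(0.0), 0, 0]
0.1 [0, np.float64(0.0028), np.float64(0.0016), np.float64(0.0), 0, 0]
0.08 [0, np.float64(0.0028), np.float64(0.0017), np.float64(0.0), 0, 0]
0.06 [0, np.float64(0.0028), np.float64(0.0017), np.float64(0.0), 0, 0]
0.04 [0, np.float64(0.0027), np.float64(0.0018), np.float64(0.0), 0, 0]
0.02 [0, np.float64(0.0027), np.float64(0.0018), np.float64(0.0), 0, 0]
-0.0 [0, np.float64(0.0027), np.float64(0.0019), np.float64(0.0), 0, 0]
-0.02 [0, np.float64(0.0026), np.float64(0.002), np.float64(0.0), 0, 0]
```

View pics/s5.png

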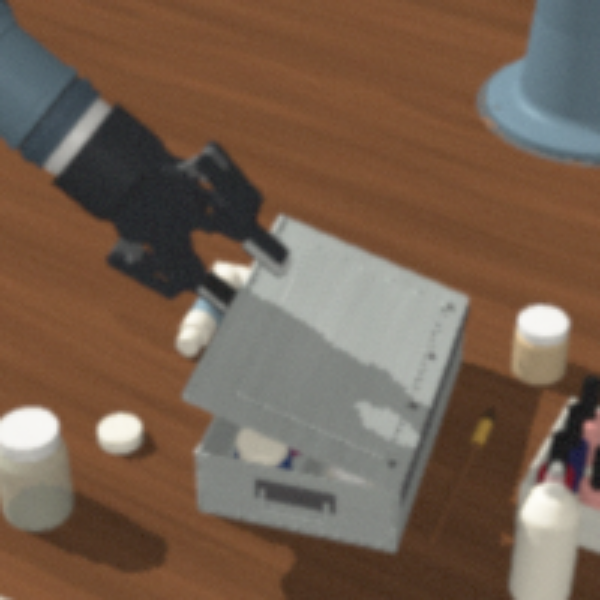

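Crop s5: the lid is about 0.3 rad open, with its lip on the lower finger at (225,290). The upper finger at (275,255) is clear above it, and so are the cap (120,432) and the tube (200,320). Continuing slowly.

step_arm([
  [0,0.0036,0.0011,0.003,0,0],
  [0,0.003,0.0012,0,0,0],
  [0,0.003,0.0012,0,0,0],
  [0,0.003,0.0013,0,0,0],
  [0,0.003,0.0013,0,0,0],
  [0,0.0029,0.0014,0,0,0],
  [0,0.0029,0.0015,0,0,0],
  [0,0.0029,0.0015,0,0,0],
  [0,0.0029,0.0016,0,0,0],
  [0,0,0,0,0,0],
])

```text
clock: 13.65
eef_pos: [0.5896, -0.0235, 0.1051]
tool_rot: [-2.222, 0.0, 0.298]
contact_force: [0.4, 0.3, -2.2]
gripper_width: 0.0512
gripper_force: 0.7
```

```bash
python3 -c "
from plan import *
lid();rows(np.arange(.11,-.03,-.01));shot('scene',(170,100,370,300),'s6')"
```

```text
lid 2906 [0.141 0.169 0.214] tcp [-1.554e-01  1.000e-04  4.660e-02] F [ 0.17 -0.47 -2.21] rot [-2.222  0.     0.298] t 13.65
start [-0.1554  0.0469] 0.651
0.11 [0, np.float64(0.002), np.float64(0.0007), np.float64(0.001), 0, 0]
0.1 [0, np.float64(0.0014), np.float64(0.0008), np.float64(0.0), 0, 0]
0.09 [0, np.float64(0.0014), np.float64(0.0008), np.float64(0.0), 0, 0]
0.08 [0, np.float64(0.0014), np.float64(0.0008), np.float64(0.0), 0, 0]
0.07 [0, np.float64(0.0014), np.float64(0.0009), np.float64(0.0), 0, 0]
0.06 [0, np.float64(0.0014), np.float64(0.0009), np.float64(0.0), 0, 0]
0.05 [0, np.float64(0.0014), np.float64(0.0009), np.float64(0.0), 0, 0]
0.04 [0, np.float64(0.0014), np.float64(0.0009), np.float64(0.0), 0, 0]
0.03 [0, np.float64(0.0013), np.float64(0.0009), np.float64(0.0), 0, 0]
0.02 [0, np.float64(0.0013), np.float64(0.0009), np.float64(0.0), 0, 0]
0.01 [0, np.float64(0.0013), np.float64(0.0009), np.float64(0.0), 0, 0]
0.0 [0, np.float64(0.0013), np.float64(0.001), np.float64(0.0), 0, 0]
-0.01 [0, np.float64(0.0013), np.float64(0.001), np.float64(0.0), 0, 0]
-0.02 [0, np.float64(0.0013), np.float64(0.001), np.float64(0.0), 0, 0]
-0.03 [0, np.float64(0.0013), np.float64(0.001), np.float64(0.0), 0, 0]
```

View pics/s6.png

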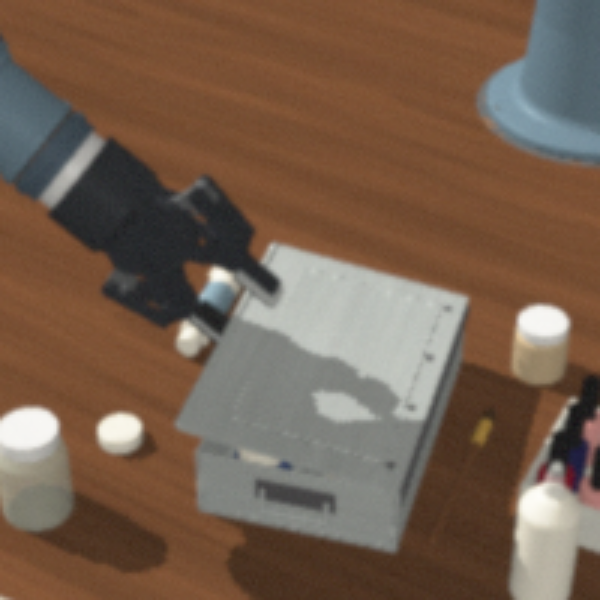

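Crop s6: the lid is about 0.12 rad open, with the lip still on the lower finger at (210,320). Final slow lowering.

step_arm([
  [0,0.0017,0.0007,0,0,0],
  [0,0.0014,0.0008,0,0,0],
  [0,0.0014,0.0008,0,0,0],
  [0,0.0014,0.0008,0,0,0],
  [0,0.0014,0.0009,0,0,0],
  [0,0.0014,0.0009,0,0,0],
  [0,0,0,0,0,0],
])

```text
clock: 14.68
eef_pos: [0.5901, -0.0249, 0.0954]
tool_rot: [-2.222, 0.0, 0.298]
contact_force: [0.8, -0.1, -1.3]
gripper_width: 0.0511
gripper_force: 0.7
```

```bash
python3 -c "from h import *;lid()"
```

```text
lid 321 [0.099 0.116 0.151] tcp [-0.1568 -0.      0.0369] F [-0.32 -0.74 -1.28] rot [-2.222  0.     0.298] t 14.68
```

step_arm([
  [0,0.0014,0.0009,0,0,0],
  [0,0.0014,0.0009,0,0,0],
  [0,0.0013,0.0009,0,0,0],
  [0,0.0013,0.0009,0,0,0],
  [0,0,0,0,0,0],
])

```text
clock: 15.4
eef_pos: [0.5902, -0.0252, 0.0889]
tool_rot: [-2.222, 0.0, 0.298]
contact_force: [0.7, 0.2, -1.9]
gripper_width: 0.0515
gripper_force: 0.7
```

```bash
python3 -c "from h import *;lid()"
```

```text
lid 5 [2.356 2.356 2.356] tcp [-0.1572 -0.      0.0304] F [ 0.02 -0.77 -1.93] rot [-2.222  0.     0.298] t 15.4
```

```bash
cat >> h.py <<'E'
def flat():
    o=robot.get_obs();k=shot("top")[1].reshape(-1,3)
    k=k[(abs(k[:,1])>.06)&(abs(k[:,1])<.105)&(abs(k[:,2])<.04)&(k[:,0]>-.155)&(k[:,0]<-.02)]
    s,c=np.polyfit(k[:,0],k[:,2],1);print("angle",round(-s,4),"z0",round(c,4),len(k),"F",(o["contact_force"]@np.stack([X,Y,[0,0,1]]).T).round(2),"tcp",tin(o["eef_pos"]).round(4))
E
python3 -c "from h import *;flat()"
```

```text
angle 0.0162 z0 0.0047 1813 F [ 0.   -0.22 -2.62] tcp [-0.1572 -0.      0.0306]
```

step_arm([
  [0,0.0009,0.0006,0,0,0],
  [0,0.0009,0.0006,0,0,0],
  [0,0,0,0,0,0],
])

```text
clock: 15.92
eef_pos: [0.5902, -0.0253, 0.0868]
tool_rot: [-2.222, 0.0, 0.298]
contact_force: [-0.2, 1.3, -2.3]
gripper_width: 0.0512
gripper_force: 0.7
```

```bash
python3 -c "from h import *;flat()"
```

```text
angle 0.0016 z0 0.0048 1803 F [ 1.3  -0.18 -2.33] tcp [-0.1573 -0.      0.0283]
```

step_arm([
  [0,0.0009,0.0006,0,0,0],
  [0,0.0009,0.0006,0,0,0],
  [0,0,0,0,0,0],
])

```text
clock: 16.35
eef_pos: [0.5903, -0.0254, 0.0849]
tool_rot: [-2.221, 0.0, 0.298]
contact_force: [-0.2, -1.0, 0.4]
gripper_width: 0.0512
gripper_force: 0.0
```

```bash
python3 -c "from h import *;flat()"
```

```text
angle -0.0064 z0 0.0048 1816 F [-0.87  0.47  0.4 ] tcp [-0.1574 -0.      0.0264]
```

Lid is shut and the load is off the finger. Retreating.

step_arm([
  [0,0.003,0,0,0,0],
  [0,0.003,0,0,0,0],
  [0,0,-0.01,0,0,0],
  [0,0,-0.02,0,0,0],
  [0,0,-0.025,0,0,0],
  [0,0,-0.025,0,0,0],
  [0,-0.02,-0.025,0,0,0],
  [0,-0.02,-0.02,0,0,0],
  [0,-0.02,-0.01,0,0,0],
  [0,0,0,0,0,0],
])

```text
clock: 17.65
eef_pos: [0.606, -0.0927, 0.2076]
tool_rot: [-2.231, -0.008, 0.292]
contact_force: [0.3, -0.3, 0.5]
gripper_width: 0.0515
gripper_force: 0.0
```

```bash
python3 -c "
from h import *
flat();d,q=shot('top',(150,110,370,310),'t9')
a=np.load('top0.npz')
for n,(u,v) in dict(water=(329,147),cap=(326,186),tube=(345,255),glue=(181,203),spare=(231,299)).items(): print(n,np.abs(d['image'][v-12:v+12,u-12:u+12].astype(int)-a['image'][v-12:v+12,u-12:u+12]).mean().round(1))"
```

```text
angle -0.0091 z0 0.005 2292 F [-0.39 -0.22  0.52] tcp [-0.2264  0.0047  0.1491]
water 7.6
cap 7.3
tube 57.1
glue 32.3
spare 23.1
```

View pics/t9.png

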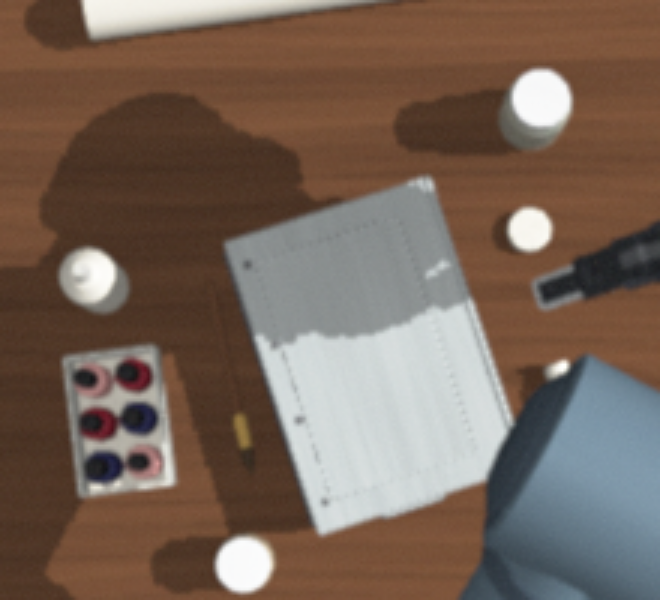

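Top view t9: the lid is flat and shut over (230,240)–(510,430). The gripper at (560,290) is clear, and the objects in view stand where they were (the arm hides most of the tube; shading changes come from shadows). Handing in.

```bash
python3 -c "
from rig import ticket
print(ticket.job_done())"
```

```text
the job is handed in; nothing more can be done
None
```

The lid was nudged past upright, caught on the front finger at about 1.0 rad, lowered gently until shut, and the hand taken clear; the job was handed in after about 18 s of robot time, with contact forces of only a few newtons at every reading and nothing seen to have moved (the arm hid most of the paint tube in the last picture).

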